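# Sweep the polishing wheels into the catch bay

### The job

Clear the polishing wheels off the open worktop: with your fingers, sweep all three round wheels along the surface into the three-sided metal bay, until each lies flat and wholly inside its open mouth. Slide them under control - do not pick up, lift or flick any of them - and leave the two dental casts and the crucible where they stand.

Things in the scene. Friction and masses are not known exactly. Their poses are not given: they have to be found in the camera images.
- bay: fixed three-sided bay of bare aluminium sheet, open on top and at the mouth; no floor, the worktop runs through. Inside 190 mm wide (its x, -95 to 95) and 110 mm deep (its y, 0 to -110); walls 4 mm thick, 34 mm high. Origin: middle of the mouth line, on the worktop; the mouth faces its +y (the robot's left, turned up to 20 degrees). A low screwed tab sticks out 22 mm beside each side wall.
- brush_wheel: the largest polishing wheel, a flat round disc lying on the worktop, 58 mm across and 10 mm thick at the rim, with a small hub in the middle, 25 to 50 g, loose; slides when pushed at the rim. Origin: centre of its underside, z axis up. Black bristle rim.
- felt_wheel: the middle-sized polishing wheel, a flat round disc lying on the worktop, 52 mm across and 12 mm thick at the rim, with a small hub in the middle, 25 to 50 g, loose; slides when pushed at the rim. Origin: centre of its underside, z axis up. Pale felt.
- grind_disc: the smallest polishing wheel, a flat round disc lying on the worktop, 39 mm across and 8 mm thick at the rim, with a small hub in the middle, 25 to 50 g, loose; slides when pushed at the rim. Origin: centre of its underside, z axis up. Reddish brown.
- cast_full: bystander: white plaster dental cast, 53 x 71 x 27 mm high, loose, teeth up. Origin: centre of its underside.
- crucible: bystander: small tapered ceramic crucible, 51 mm across the rim and 40 mm high, standing upright, loose. Origin: centre of its underside.
- denture_base: bystander: tan dental cast with a pink denture on it, 53 x 71 x 27 mm high, loose. Origin: centre of its underside.

How it is judged:
At the end, for the whole second after the job is handed in: All three wheels lie flat (within 0.15 rad) and still on the worktop inside the bay, each with its whole rim behind the mouth line (3 mm grace) and between the walls; the two casts and the crucible are within 15 mm of where they started (y of brush_wheel in the frame of bay between -0.11 and -0.026 m and x of brush_wheel in the frame of bay between -0.095 and 0.095 m and angle between each of brush_wheel, felt_wheel, grind_disc's own z axis and vertical below 0.15 rad and height (world z) of each of brush_wheel, felt_wheel, grind_disc below 0.01 m and linear speed of each of brush_wheel, felt_wheel, grind_disc below 0.02 m/s and y of felt_wheel in the frame of bay between -0.11 and -0.023 m and x of felt_wheel in the frame of bay between -0.095 and 0.095 m and y of grind_disc in the frame of bay between -0.11 and -0.0165 m and x of grind_disc in the frame of bay between -0.095 and 0.095 m and distance of each of cast_full, crucible, denture_base from where it was at the start of the episode below 0.015 m); the robot touches nothing.
It fails at once if a wheel is lifted off the worktop (25 mm or more) (height (world z) of any of brush_wheel, felt_wheel, grind_disc above 0.025 m).
It fails at once if a wheel is flicked: it shoots off faster than 1 m/s (linear speed of any of brush_wheel, felt_wheel, grind_disc above 1 m/s).
It fails at once if a cast or the crucible is shifted by more than 15 mm or tipped (distance of any of cast_full, crucible, denture_base from where it was at the start of the episode above 0.015 m or angle between any of cast_full, crucible, denture_base's own z axis and vertical above 0.3 rad).
It also fails if it takes over 70 s, if anything falls off the work surface, if the arm or the gripper's body presses on something with over 40 N, if the wrist force passes 120 N, or if a joint passes its speed limit or range.

### The arm

A 7-joint arm with a two-finger parallel gripper is mounted at the origin on a cart in front of the work surface, level with it; the furniture and walls round the work are solid. World frame = base frame: x ahead of the robot, y to its left, z up, the work surface at z = 0. Lengths are in m, angles in rad, forces in N, time in s.
With the tool pointing down it reaches from about 0.35 to 0.9 m from the base axis. Payload 8.1 kg.
Tool frame: the origin (TCP) lies midway between the tips of the shut fingers; the grasp point (between the pads) lies behind it (arm.tcp_to_grasp is the z of the grasp point in the tool frame, in m); z points along the fingers, y is the line along which they close (so a half turn about z gives the same grasp; the last joint's range is limited). The gripper opens to 92 mm and grips with 3 to 60 N. Pads are 19 mm wide; open, the fingers measure 130 mm over their backs; the gripper's body (75 mm by 190 mm) begins 47 mm behind the grasp point.
Start: joints at [1.124, 0.434, 0.025, 1.573, -0.012, 1.134, -0.075], TCP at [0.211, -0.588, 0.227] pointing down, gripper open.
Joint ranges: [-2.62, 2.62], [-0.44, 2.09], [-1.27, 1.32], [0.08, 2.57], [-1.32, 4.46], [0.12, 2], [-2.74, 2.74]. Speed limits (rad/s): [2.22, 2.22, 3.01, 3.01, 3.14, 3.14, 3.14].

### API

Orientations are given as a rotation vector (axis times angle).
In Python, from cell import readout, vision, arm gives the robot as it stands.
- The arm moves only by the tool carry_out, never from a script. Its argument "increments" is one flat list of numbers, 6 for each row, row after row: the shift along the world's x, y, z in mm, then the turn, a rotation vector about the world's x, y, z in rad. In form: [tx, ty, tz, wx, wy, wz, tx, ty, tz, wx, wy, wz, ...]. A call has 1 to 20 rows; each row shifts and turns the commanded pose from where the row before left it; what a row does not reach is not made up. A row lasts 1/8 s, in which the tool goes at most 62.5 mm and 10.7 degrees, less where a joint would pass 70% of its speed; a pose out of reach is approached as far as the arm can. A call with a gripper value outside its range is refused whole. "grip" is the closure, from 0 (fully open) to 1 (shut), set as the call begins (left out, the last holds). The fingers move at their own pace and stop on an object; "newtons" is the grip in N (left out, the last holds). Time passes only in rows, so rows that do not move let the fingers close. It gives the time, the measured TCP pose, the force, the opening and the grip force at its end, in the units of the state.
- readout.observe(): the state, without advancing time (a new reading comes with each control period).
- vision.get_image(name): name is "side" or "top" or "wrist"; returns the picture (400x640x3 uint8, red, green, blue); there is no depth.
- vision.calibration(name): a dict with "fov_y" (degrees; the focal length in pixels is half the picture's height over the tangent of half this angle, whatever the lens; pixels are square), "cx", "cy" (the principal point, pixels), "pose" (4x4, takes a point from camera to world coordinates). Camera axes: x right, y up, looking along -z (the intrinsics and any distortion apply to the point x, -y, -z); pixel columns grow to the right and rows downward; lengths in m; the calibration is good to about 2 mm. A picture is of the moment at which its call begins: read the wrist's pose just before it. calibration takes no time and is no camera call; for the wrist camera it gives the pose at the moment of the call.
- arm.sign_off(): hands the job in; it is judged then, once.
The state is a dict: "clock": time; "joints": joint angles; "dq": joint speeds; "joint_efforts": joint torques, N m; "position": TCP position; "ee_rot": TCP orientation; "force": force on the tool from outside, world axes, zero at the start; "ft_torque": the same for the moment, N m; "width": opening from 0.0 (shut) to 1.0 (fully open); "gripper_force": force on a finger pad.
Only numpy, scipy, OpenCV 4.12 (cv2) and the standard library are available. Lean on these libraries where they do the work, as an engineer would, in place of code of your own. Each camera call takes 0.05 s, during which the arm holds its last target. There are 200 camera calls.

## Working session

There is one attempt and no reset: what is moved stays moved. The work goes in short steps, Python scripts to look and compute and a tool call to move; the robot and the scene stay as the last step left them, time stands still between calls to the robot, and variables do not carry over. Pictures are saved under pics/ and viewed, at most 10 in all, crops included, and the job is handed in when it is done.

Besides the shell and the picture viewer there is one more tool, called as name(argument=value, ...), one argument or row to a line, values as JSON. carry_out: Moves the arm, as the interface text tells. Its arguments: {"type":"object","properties":{"increments":{"type":"array","items":{"type":"number"}},"grip":{"type":"number"},"newtons":{"type":"number"}},"required":["increments"]}

```bash
ls; mkdir -p pics; python3 - <<'E'
from cell import readout, vision, arm
import cv2
s=readout.observe();print(s['clock'],s['position'],s['ee_rot'],s['width'],arm.tcp_to_grasp)
for n in('top','side'):
    cv2.imwrite(f'pics/{n}0.png',vision.get_image(n)[:,:,::-1]);print(n,vision.calibration(n))
E
```

```text
pics
0.0 [ 0.2104546  -0.58796929  0.22596525] [-3.09385296e+00 -5.37007432e-01  5.94805761e-04] 1.0007737659399778 -0.0188
top {'fov_y': 50.58729717333315, 'cx': 319.8032111945919, 'cy': 200.85459241271283, 'pose': array([[-0.0271027 ,  0.98700408, -0.15839317,  0.36277121],
       [-0.99960906, -0.02784843, -0.00249011,  0.10530959],
       [-0.00686875,  0.15826376,  0.98737298,  0.93958356],
       [ 0.        ,  0.        ,  0.        ,  1.        ]])}
side {'fov_y': 43.94159438202391, 'cx': 319.5880253291574, 'cy': 201.48182464258326, 'pose': array([[-0.98596815,  0.10212836, -0.13204773,  0.35227953],
       [-0.16639882, -0.66453579,  0.72849407,  0.99751008],
       [-0.01335054,  0.74024454,  0.67220517,  0.86325432],
       [ 0.        ,  0.        ,  0.        ,  1.        ]])}
```

View pics/top0.png

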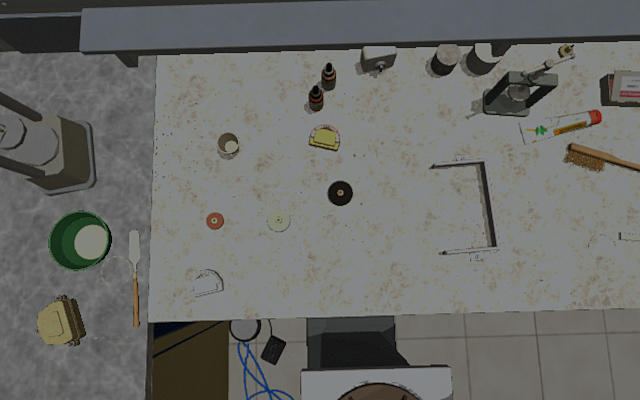

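View pics/side0.png

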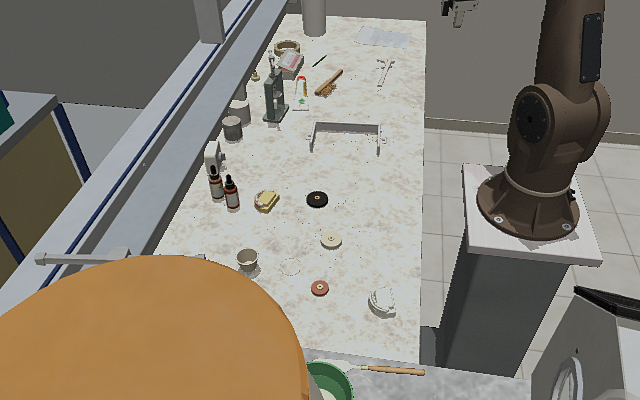

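The top view shows the grind disc at (215,221), the felt wheel at (279,221), the brush wheel at (340,193), and the bay mouth corners at about (431,167) and (440,253). The crucible is at (228,145), the denture at (324,138) and the cast at (208,282). Next I'll convert these to world positions and zoom in on the bay.

```bash
cat > h.py <<'E'
from cell import readout, vision, arm
import cv2, numpy as np
def w(n,u,v,z=0.,c=None):
    c=c or vision.calibration(n);f=200/np.tan(np.radians(c['fov_y']/2))
    d=c['pose'][:3,:3]@np.array([(u-c['cx'])/f,-(v-c['cy'])/f,-1]);o=c['pose'][:3,3]
    return (o+d*(z-o[2])/d[2])[:2]
E
python3 - <<'E'
from h import *
np.set_printoptions(precision=4,suppress=True)
im=cv2.imread('pics/top0.png')
cv2.imwrite('pics/crop0.png',cv2.resize(im[120:300,190:510],(800,450),interpolation=cv2.INTER_CUBIC))
for n,u,v,z in [('brush',340.5,193,.01),('felt',279,221,.012),('grind',215,221,.008),('cruc',228,145,.04),('dent',324,138,.02),('full',208,282,.02),('m1',431,167,.034),('m2',440,253,.034),('b1',483,163,.034),('b2',494,246,.034)]: print(n,w('top',u,v,z))
for n,u,v,z in [('brush',317,198.5,.01),('felt',331,240,.012),('grind',319.5,287.5,.008)]: print(n,w('side',u,v,z))
E
```

```text
brush [0.5283 0.061 ]
felt [0.4692 0.1988]
grind [0.4736 0.3411]
cruc [0.6373 0.3063]
dent [0.6535 0.0943]
full [0.3413 0.3514]
m1 [ 0.5763 -0.138 ]
m2 [ 0.3889 -0.1442]
b1 [ 0.582  -0.2524]
b2 [ 0.4005 -0.2597]
brush [0.5284 0.0625]
felt [0.4705 0.2038]
grind [0.4746 0.3425]
```

View pics/crop0.png

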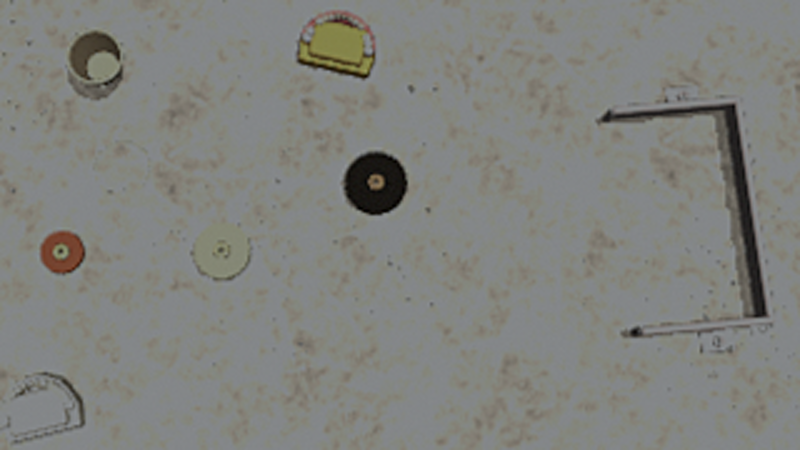

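```bash
python3 - <<'E'
from h import *
np.set_printoptions(precision=4,suppress=True)
for n,u,v,z in [('m1g',600,121,0),('m2g',622,334,0),('m1t',612,108,.034),('m2t',638,330,.034),('b1t',738,102,.034),('b2t',768,320,.034)]: print(n,w('top',190+u/2.5,120+v/2.5,z))
im=cv2.imread('pics/side0.png')
cv2.imwrite('pics/crop1.png',cv2.resize(im[105:225,230:410],(800,533),interpolation=cv2.INTER_CUBIC))
E
```

```text
m1g [ 0.5811 -0.1446]
m2g [ 0.3886 -0.1509]
m1t [ 0.5846 -0.1469]
m2t [ 0.3907 -0.1554]
b1t [ 0.5868 -0.2576]
b2t [ 0.3961 -0.2661]
```

View pics/crop1.png

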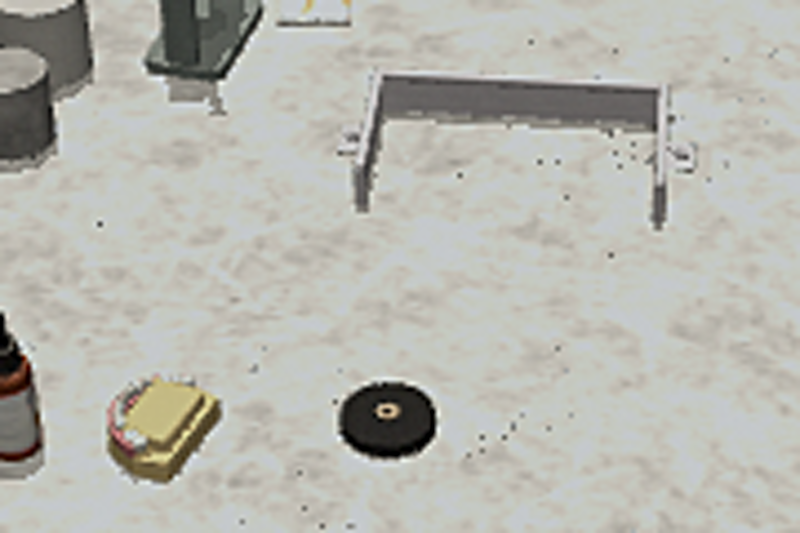

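The bay's mouth centre is at about (0.486, -0.15), with a yaw of about 2.5°. I'll cradle each wheel between two part-open fingertips and push along -y, starting with the brush wheel.

carry_out(
  increments=[20,43.5,-6,0,0,0.0767,20,43.5,-6,0,0,0.0767,20,43.5,-6,0,0,0.0767,20,43.5,-6,0,0,0.0767,20,43.5,-6,0,0,0.0767,20,43.5,-6,0,0,0.0767,20,43.5,-6,0,0,0.0767,20,43.5,-6,0,0,0.0767,20,43.5,-6,0,0,0.0767,20,43.5,-6,0,0,0.0767,20,43.5,-6,0,0,0.0767,20,43.5,-6,0,0,0.0767,20,43.5,-6,0,0,0.0767,20,43.5,-6,0,0,0.0767,20,43.5,-6,0,0,0.0767,20,43.5,-6,0,0,0.0767,0,0,0,0,0,0,0,0,0,0,0,0],
  grip=0.74,
)

```text
clock: 2.35
position: [0.5301, 0.1069, 0.1303]
ee_rot: [-2.222, -2.221, 0.002]
force: [-0.3, -1.5, 0.5]
width: 0.262
gripper_force: 0.0
```

carry_out(
  increments=[0,2,-40,0,0,0,-1,2,-40,0,0,0,0,0,-30,0,0,0,0,0,-10,0,0,0,0,0,-5,0,0,0,0,0,0,0,0,0],
)

```text
clock: 3.1
position: [0.5302, 0.1113, 0.0065]
ee_rot: [2.222, 2.22, 0.001]
force: [-0.8, -0.6, -0.1]
width: 0.259
gripper_force: 0.0
```

carry_out(
  increments=[0,-4,-2.5,0,0,0,0,-6,0,0,0,0,0,-10,0,0,0,0,0,-15,0,0,0,0,1,-15,0,0,0,0,1,-15,0,0,0,0,1,-15,0,0,0,0,1,-15,0,0,0,0,1,-15,0,0,0,0,1,-15,0,0,0,0,1,-10,0,0,0,0,0,-5,0,0,0,0,0,0,0,0,0,0],
)

```text
clock: 4.72
position: [0.5366, -0.0287, 0.0032]
ee_rot: [-2.222, -2.221, 0.0]
force: [-0.2, -0.2, -0.4]
width: 0.259
gripper_force: 0.0
```

```bash
python3 - <<'E'
from h import *
print(readout.observe()['position'])
a=vision.get_image('side')[105:225,230:410,::-1];b=vision.get_image('wrist')[:,:,::-1]
a=cv2.resize(a,(600,400),interpolation=cv2.INTER_CUBIC)
cv2.imwrite('pics/p1.png',np.hstack([cv2.resize(a,(480,320)),cv2.resize(b,(320,200))[np.r_[0:200,[199]*120]]]))
E
```

```text
[ 0.5365707  -0.02870363  0.00318034]
```

View pics/p1.png

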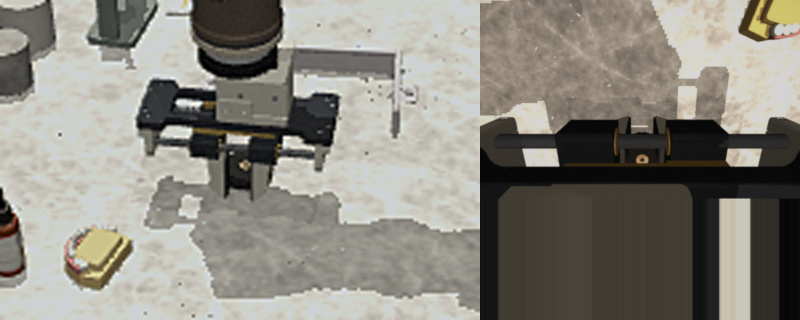

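The brush wheel is cradled: its hub shows centred between the fingers in both views. I'll keep pushing.

carry_out(
  increments=[0,-5,0,0,0,0,0,-10,0,0,0,0,0.5,-15,0,0,0,0,0.5,-15,0,0,0,0,0.5,-15,0,0,0,0,0.5,-15,0,0,0,0,0.5,-15,0,0,0,0,0,-15,0,0,0,0,0,-15,0,0,0,0,0,-12,0,0,0,0,0,-10,0,0,0,0,0,-6,0,0,0,0,0,-3,0,0,0,0,0,0,0,0,0,0],
)

```text
clock: 6.58
position: [0.5392, -0.1794, 0.0032]
ee_rot: [-2.221, -2.222, -0.0]
force: [0.6, -0.1, -0.9]
width: 0.261
gripper_force: 0.0
```

carry_out(
  increments=[0,8,0,0,0,0,0,12,10,0,0,0,0,0,40,0,0,0,0,20,25,0,0,0,-7,39.5,0,0,0,0,-7,39.5,0,0,0,0,-7,39.5,0,0,0,0,-7,39.5,0,0,0,0,-7,39.5,0,0,0,0,-7,39.5,0,0,0,0,-7,39.5,0,0,0,0,-7,39.5,0,0,0,0,-7,39.5,0,0,0,0,-6,39.5,0,0,0,0,0,0,0,0,0,0,0,0,-35,0,0,0,0,0,-25,0,0,0,0,0,-12,0,0,0,0,0,-3,0,0,0,0,0,0,0,0,0],
  grip=0.76,
)

```text
clock: 9.07
position: [0.4704, 0.2558, 0.0039]
ee_rot: [2.221, 2.221, 0.001]
force: [0.9, 0.0, 0.7]
width: 0.237
gripper_force: 0.0
```

```bash
python3 - <<'E'
from h import *
a=vision.get_image('top')[120:300,190:510,::-1]
cv2.imwrite('pics/p2.png',cv2.resize(a,(800,450),interpolation=cv2.INTER_CUBIC))
E
```

```text
(no output)
```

View pics/p2.png

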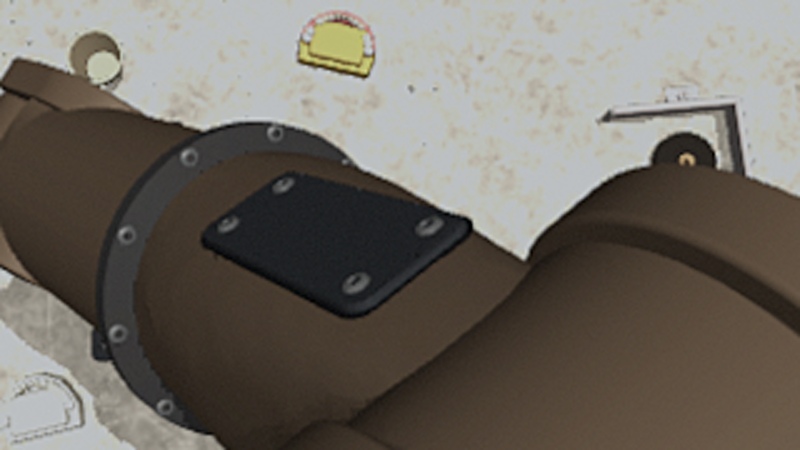

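The brush wheel is deep in the bay, with its hub at crop (686,160). Next is the felt wheel.

carry_out(
  increments=[0,-4,0,0,0,0,0,-6,0,0,0,0,0,-10,0,0,0,0,0,-14,0,0,0,0,0,-16,0,0,0,0,0,-16,0,0,0,0,0,-16,0,0,0,0,0,-16,0,0,0,0,0,-16,0,0,0,0,0,-16,0,0,0,0,0,-16,0,0,0,0,0.5,-16,0,0,0,0,0.5,-16,0,0,0,0,0.5,-16,0,0,0,0,0.5,-16,0,0,0,0,0.5,-16,0,0,0,0,0.5,-12,0,0,0,0,0.5,-8,0,0,0,0,0.5,-4,0,0,0,0,0,0,0,0,0,0],
)

```text
clock: 11.62
position: [0.4742, 0.0056, 0.0032]
ee_rot: [-2.221, -2.221, -0.0]
force: [-0.4, -0.2, -0.3]
width: 0.237
gripper_force: 0.0
```

```bash
python3 - <<'E'
from h import *
a=vision.get_image('side')[105:255,210:410,::-1]
cv2.imwrite('pics/p3.png',cv2.resize(a,(600,450),interpolation=cv2.INTER_CUBIC))
E
```

```text
(no output)
```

View pics/p3.png

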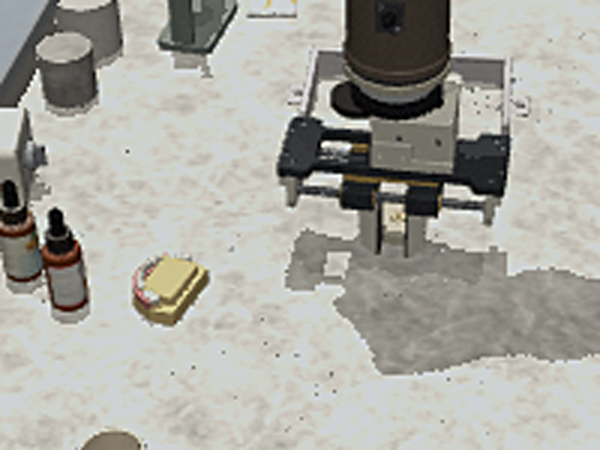

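The felt hub is centred between the fingers at crop (396,218). I'll carry on into the bay.

carry_out(
  increments=[0,-4,0,0,0,0,0,-8,0,0,0,0,0,-14,0,0,0,0,0,-16,0,0,0,0,0,-16,0,0,0,0,0,-16,0,0,0,0,0,-16,0,0,0,0,0,-16,0,0,0,0,0,-16,0,0,0,0,0,-16,0,0,0,0,0,-16,0,0,0,0,0,-14,0,0,0,0,0,-11,0,0,0,0,0,-8,0,0,0,0,0,-4,0,0,0,0,0,0,0,0,0,0],
)

```text
clock: 13.68
position: [0.4741, -0.1855, 0.0032]
ee_rot: [-2.221, -2.221, -0.0]
force: [0.4, -0.4, -0.2]
width: 0.239
gripper_force: 0.0
```

carry_out(
  increments=[0,8,0,0,0,0,0,12,10,0,0,0,0,0,40,0,0,0,0,25,25,0,0,0,0,48,0,0,0,0,0,48,0,0,0,0,0,48,0,0,0,0,0,48,0,0,0,0,0,48,0,0,0,0,0,48,0,0,0,0,0,48,0,0,0,0,0,48,0,0,0,0,0,48,0,0,0,0,0,48,0,0,0,0,0,48,0,0,0,0,0,2,0,0,0,0,0,0,0,0,0,0],
  grip=0.8,
)

```text
clock: 15.8
position: [0.4731, 0.3898, 0.0785]
ee_rot: [2.219, 2.223, -0.001]
force: [0.7, 0.2, -0.2]
width: 0.201
gripper_force: 0.0
```

```bash
python3 - <<'E'
from h import *
c=vision.calibration('top')
im=vision.get_image('top').astype(int);s=vision.get_image('side').astype(int)
for n,i in(('top',im),('side',s)):
    m=((i[:,:,0]>1.5*i[:,:,1])&(i[:,:,0]>90)).astype(np.uint8)
    k,l,st,ce=cv2.connectedComponentsWithStats(m)
    for j in range(1,k):
        if st[j,4]>40: print(n,ce[j],st[j,2:],w(n,*ce[j],.006))
E
```

```text
top [627.32258065  94.22580645] [20  6 62] [ 0.7424515  -0.61103535]
top [595.07246377 116.4057971 ] [ 14  15 138] [ 0.69109786 -0.52976455]
```

carry_out(
  increments=[0,1,-35,0,0,0,1,0,-25,0,0,0,0,0,-12,0,0,0,0,0,-3,0,0,0,0,-4,0,0,0,0,0,-6,0,0,0,0,0,-10,0,0,0,0,0,-14,0,0,0,0,0,-16,0,0,0,0,0,-16,0,0,0,0,0,-16,0,0,0,0,0,-16,0,0,0,0,0,-16,0,0,0,0,-1,-16,0,0,0,0,-1,-16,0,0,0,0,-1,-16,0,0,0,0,-1,-12,0,0,0,0,-1,-8,0,0,0,0,-1,-4,0,0,0,0,0,0,0,0,0,0],
)

```text
clock: 18.4
position: [0.469, 0.2044, 0.0032]
ee_rot: [-2.221, -2.222, 0.0]
force: [0.1, -0.3, -0.2]
width: 0.2
gripper_force: 0.0
```

```bash
python3 - <<'E'
from h import *
a=vision.get_image('side')[105:330,180:430,::-1]
cv2.imwrite('pics/p4.png',cv2.resize(a,(625,562),interpolation=cv2.INTER_CUBIC))
E
```

```text
(no output)
```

View pics/p4.png

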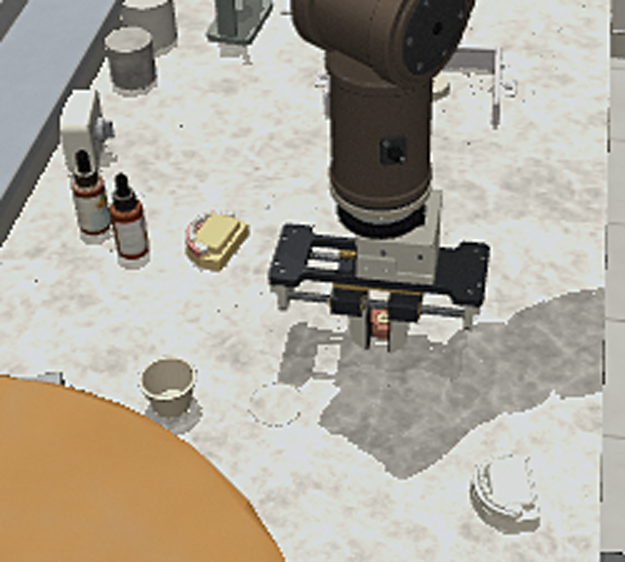

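The grind disc is centred between the fingers at crop (380,320). I'll push it on while shifting towards x = 0.428.

carry_out(
  increments=[0,-4,0,0,0,0,-1,-8,0,0,0,0,-2,-14,0,0,0,0,-2.5,-16,0,0,0,0,-2.5,-16,0,0,0,0,-2.5,-16,0,0,0,0,-2.5,-16,0,0,0,0,-2.5,-16,0,0,0,0,-2.5,-16,0,0,0,0,-2.5,-16,0,0,0,0,-2.5,-16,0,0,0,0,-2.5,-16,0,0,0,0,-2.5,-16,0,0,0,0,-2.5,-16,0,0,0,0,-2.5,-16,0,0,0,0,-2.5,-16,0,0,0,0,-2.5,-12,0,0,0,0,-2,-8,0,0,0,0,-1,-4,0,0,0,0,0,0,0,0,0,0],
)

```text
clock: 20.95
position: [0.4281, -0.0535, 0.0032]
ee_rot: [-2.221, -2.221, 0.0]
force: [-0.6, 0.3, 0.1]
width: 0.2
gripper_force: 0.0
```

```bash
python3 - <<'E'
from h import *
a=vision.get_image('side')[105:255,210:410,::-1]
cv2.imwrite('pics/p5.png',cv2.resize(a,(600,450),interpolation=cv2.INTER_CUBIC))
E
```

```text
(no output)
```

View pics/p5.png

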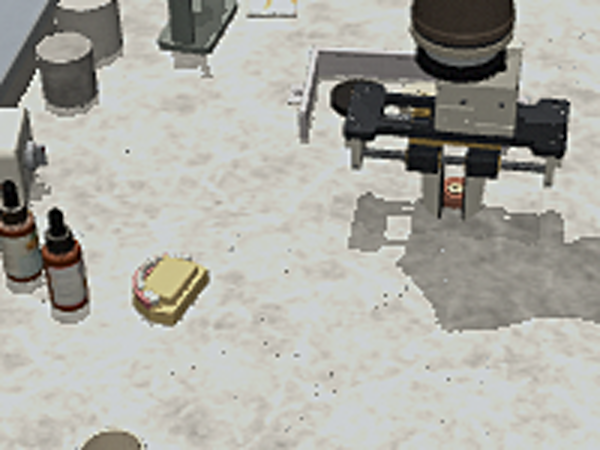

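The grind disc is still cradled, with its hub at crop (455,188). This is the final push, then I'll retreat.

carry_out(
  increments=[0,-4,0,0,0,0,0,-8,0,0,0,0,0,-14,0,0,0,0,0,-16,0,0,0,0,0,-16,0,0,0,0,0,-16,0,0,0,0,0,-14,0,0,0,0,0,-11,0,0,0,0,0,-8,0,0,0,0,0,-5,0,0,0,0,0,0,0,0,0,0,0,8,0,0,0,0,0,12,10,0,0,0,0,20,40,0,0,0,0,40,40,0,0,0,0,50,20,0,0,0,0,50,0,0,0,0,0,50,0,0,0,0,0,50,0,0,0,0,0,0,0,0,0,0],
)

```text
clock: 23.5
position: [0.4273, 0.1202, 0.1144]
ee_rot: [-2.211, -2.231, -0.005]
force: [-0.6, -0.5, 0.6]
width: 0.199
gripper_force: 0.0
```

```bash
python3 - <<'E'
from h import *
a=vision.get_image('side')[105:225,230:410,::-1];b=vision.get_image('top')[120:300,190:510,::-1]
cv2.imwrite('pics/p6.png',np.vstack([cv2.resize(a,(400,267),interpolation=cv2.INTER_CUBIC),cv2.resize(b,(400,225))]))
cv2.imwrite('pics/p6.png',np.hstack([cv2.resize(a,(400,267),interpolation=cv2.INTER_CUBIC),cv2.resize(b[20:140,200:320],(267,267),interpolation=cv2.INTER_CUBIC)]))
E
```

```text
(no output)
```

View pics/p6.png

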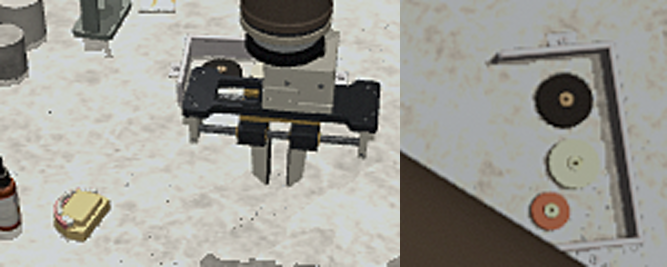

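All three wheels lie flat and well behind the mouth line. In the right-hand crop the brush wheel is at (566,99), the felt wheel at (574,162) and the grind disc at (551,211). The arm is clear, so I'm handing in.

```bash
python3 -c "
from cell import arm
print(arm.sign_off())"
```

```text
the job is handed in; nothing more can be done
None
```

The job is handed in: all three wheels were slid into the bay and in the last picture lie flat and wholly behind the mouth line; the casts and crucible were never touched, and the verdict was not reported back.

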